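Empty the used vials into the medicines-waste pot and put its lid on

ROBOT

A 6-joint arm with a two-finger parallel gripper is mounted at the origin on a cart in front of the work surface, level with it; the furniture and walls round the work are solid. World frame = base frame: x ahead of the robot, y to its left, z up, the work surface at z = 0. Lengths are in m, angles in degrees, forces in N, time in s.
With the tool pointing down it reaches from about 0.25 to 0.725 m from the base axis. Payload 9.7 kg.
Tool frame: the origin (TCP) lies midway between the tips of the shut fingers; the grasp point (between the pads) lies 19 mm behind it; z points along the fingers, y is the line along which they close (so a half turn about z gives the same grasp; the last joint's range is limited). The gripper opens to 85 mm and grips with 20 to 120 N. Pads are 22 mm wide; open, the fingers measure 114 mm over their backs; the gripper's body (76 mm by 85 mm) begins 54 mm behind the grasp point. The pads swing forward as they close: fully open they stand 13 mm farther back than shut.
Start: joints at [75.688, 4.979, 10.078, 95.1, 0, 90], TCP at [0.136, 0.533, 0.207] pointing down, gripper open.
Joint ranges: [-179.16, 179.16], [-48.56, 103.87], [-65.8, 70.77], [-126.05, 130.52], [-82.76, 87.17], [-180, 180]. Speed limits (degrees/s): [127.2, 127.2, 147.25, 180, 180, 180].

INTERFACE

Orientations are given as [roll, pitch, yaw] about the fixed x, y, z axes, in that order (R = Rz(yaw) Ry(pitch) Rx(roll)).
In Python, from workcell import * gives the robot as it stands.
- The arm moves only by the tool servo_tool, never from a script. Its argument "moves" is a list of rows, each a list of 4 numbers: the shift along the world's x, y, z in cm, then the turn about the world's z in rad. A call has 1 to 20 rows; each row is the pose to reach, as a shift and turn from the pose commanded when the call began; what a row does not reach only later rows make up. A row lasts 1/12 s, in which the tool goes at most 41.7 mm and 7.16 degrees, less where a joint would pass 70% of its speed; a pose out of reach is approached as far as the arm can. A call with a gripper value outside its range is refused whole. "claw" is the closure, from 0 (fully open) to 1 (shut), set as the call begins (left out, the last holds). The fingers move at their own pace and stop on an object; "force" is the grip in N (left out, the last holds). Time passes only in rows, so rows that repeat a pose let the fingers close. It gives the time, the measured TCP pose, the force, the opening and the grip force at its end, in the units of the state.
- get_obs(): the state, without advancing time (a new reading comes with each control period).
- camera(name): name is "scene" or "top"; returns the picture (420x560x3 uint8, red, green, blue); there is no depth.
- get_calibration(name): a dict with "fx", "fy", "cx", "cy" (pixels), "rvec" (rotation vector, rad) and "tvec" (3), from world to camera coordinates, as OpenCV has them. Camera axes: x right, y down, z forward; pixel columns grow to the right and rows downward; lengths in m; the calibration is good to about 2 mm. A picture is of the moment at which its call begins. get_calibration takes no time and is no camera call.
- job_done(): hands the job in; it is judged then, once.
The state is a dict: "time": time; "q": joint angles; "qd": joint speeds; "joint_efforts": joint torques, N m; "ee_pos": TCP position; "tcp_rot": TCP orientation; "wrist_force": force on the tool from outside, world axes, zero at the start; "torque": the same for the moment, N m; "opening": finger opening in m; "grasp_force": force on a finger pad.
Only numpy, scipy, OpenCV 4.12 (cv2) and the standard library are available. Lean on these libraries where they do the work, as an engineer would, in place of code of your own. Each camera call takes 0.05 s, during which the arm holds its last target. There are 200 camera calls.

TASK

Tip the three used vials out of the teal injection tray into the yellow waste pot and set the empty tray back down flat on the worktop. Then take the blue lid from its wire rest and close the pot with it: lower it on gently rather than dropping it, so that it sits fully home and level on the rim. Leave the other things where they are.

Things in the scene. Friction and masses are not known exactly. Their poses are not given: they have to be found in the camera images.
- pot: Yellow round waste pot, open at the top, fixed in a steel holder on the worktop. Origin: centre of its foot at worktop height; z up. 90 mm high; the sides narrow from 140 mm across at the rim to 128 mm at the foot; inner floor at z = 8 mm. The holder's plate is 160 mm across and 4 mm thick.
- pot_rim (a point): Centre of the pot's mouth, at the height of the rim's top (90 mm above the worktop). The mouth is 133 mm across inside and 140 mm outside (144 mm over the bead just below), wall 3.5 mm. Axes as pot.
- lid: Loose blue pot lid, 110 g: a disc 150 mm across (z = 10 to 16 mm) with a plug 122 mm across, 10 mm deep, below. Origin: centre of the plug's underside; z out of the lid's top. It starts on the rest with its top facing up and to the rest's front, 35 degrees from level, its y level. Seated: disc on the rim, plug in the mouth, origin on the pot's axis 80 mm above pot; any yaw.
- lid_grip (a point): Point to grip on the lid: 41 mm above lid along its z, in a stiff upright fin in the middle of the lid's top. The fin is 44 mm long along the lid's x, 14 mm thick along its y, and stands from z = 16 to 46 mm. Fingertips should stay above z = 18 mm. Axes as lid.
- lid_rest: White wire stand for the lid, fixed; 145 x 86 mm, 95 mm high. Origin on the worktop 55 mm below the lid's origin; front is -x. Two wires at y = +-40 mm slope up 35 degrees to +x under the plug; at their low ends two pins stop the lid's edge and end 5 mm above the lid's top face. Lift the lid off along its own z.
- tray: Loose teal injection tray, 130 g. Origin: centre under its floor, z up. Spans x = -57 to 77, y = -46 to 46 mm; floor 4 mm; walls 28 mm high on both long sides and at the back (-x). The +x end is open: from x = 40 mm the floor ramps up at 23 degrees to the pouring lip. Tipped about 70 degrees, lip down, the vials slide or roll out over the lip.
- tray_grip (a point): Point to grip on the tray, at x = -98, y = 0, z = 32 mm of tray: in a stiff bar that sticks out of the tray's back along -x, from x = -57 to -129 mm, 16 mm wide in y, z = 20 to 40 mm. Axes as tray.
- tray_lip (a point): Middle of the tray's pouring lip, at x = 78, y = 0, z = 19 mm of tray; the lip is 84 mm wide between the side walls. Axes as tray.
- vial_1: Used vial with a magenta cap, 25 mm across, 43 mm long, 22 g. It starts lying on its side in the tray. Origin: centre of its base; its z axis runs from the base to the cap.
- vial_2: Used vial with a light blue cap, 22 mm across, 37 mm long, 26 g. It starts lying on its side in the tray. Origin: centre of its base; its z axis runs from the base to the cap.
- vial_3: Used brown vial with a green cap, 29 mm across, 49 mm long, 30 g. It starts lying on its side in the tray. Origin: centre of its base; its z axis runs from the base to the cap.
- infusion_bottle: Bystander: white infusion bottle with a magenta cap, 49 x 67 mm across, 154 mm high, standing loose. Origin: centre of its underside.
- gauze_pack: Bystander: flat paper pack of gauze, 68 x 95 x 12 mm, loose. Origin: centre of its underside.
- dose_cup: Bystander: small clear-white dose cup, 41 mm across, 32 mm high, loose. Origin: centre of its underside.
- syringe_pack: Bystander: syringe in a blister pack, 66 x 162 x 16 mm, loose. Origin: centre of its underside.

How it is judged (in metres and radians):
On the way, in this order (a step that is already met when the one before it is completed fails the run):
1. all three vials lie in the pot, poured from the tray, which is still tipped over (horizontal distance between each of vial_1, vial_2, vial_3 and pot below 0.066 m and z of vial_1 in the frame of pot between 0 and 0.086 m and z of vial_2 in the frame of pot between 0 and 0.086 m and z of vial_3 in the frame of pot between 0 and 0.086 m and angle between tray's own z axis and vertical above 0.45 rad), for 0.1 s.
2. the lid sits level and fully home on the pot's rim (horizontal distance between lid and pot below 0.006 m and z of lid in the frame of pot between 0.077 and 0.083 m and angle between lid's own z axis and vertical below 0.04 rad), for 0.2 s.
At the end, for the whole second after the job is handed in: All three vials are inside the pot (below its rim); the lid is seated: centred on the pot within 6 mm, level within 0.04 rad, at its seated height within 3 mm; the tray stands flat on the worktop (within 6 mm of its height, level within 0.06 rad); tray and lid are at rest (all of step 2 and horizontal distance between each of vial_1, vial_2, vial_3 and pot below 0.066 m and z of vial_1 in the frame of pot between 0 and 0.086 m and z of vial_2 in the frame of pot between 0 and 0.086 m and z of vial_3 in the frame of pot between 0 and 0.086 m and angle between tray's own z axis and vertical below 0.06 rad and height (world z) of tray between -0.006 and 0.006 m and linear speed of each of tray, lid below 0.02 m/s); the robot touches nothing.
It fails at once if the lid is dropped: it falls freely, faster than 0.5 m/s, out of the fingers (contact force between lid and the fingers below 0.1 N and linear speed of lid above 0.5 m/s).
It fails at once if a loose bystander (infusion bottle, gauze pack, dose cup, syringe pack) is moved more than 40 mm (distance of any of infusion_bottle, gauze_pack, dose_cup, syringe_pack from where it was at the start of the episode above 0.04 m).
It also fails if it takes over 70 s, if anything falls off the work surface, if the arm or the gripper's body presses on something with over 40 N, if the wrist force passes 120 N, or if a joint passes its speed limit or range.

## Working session

There is one attempt and no reset: what is moved stays moved. The work goes in short steps, Python scripts to look and compute and a tool call to move; the robot and the scene stay as the last step left them, time stands still between calls to the robot, and variables do not carry over. Pictures are saved under pics/ and viewed, at most 10 in all, crops included, and the job is handed in when it is done.

Besides the shell and the picture viewer there is one more tool, called after "Call:" by a JSON object that holds its "api" and its "payload". servo_tool: Moves the arm, as the interface text tells. Its arguments: {"type":"object","properties":{"moves":{"type":"array","items":{"type":"array","items":{"type":"number"}}},"claw":{"type":"number"},"force":{"type":"number"}},"required":["moves"]}

```bash
ls; mkdir -p pics; python3 - <<'E'
from workcell import *
import cv2
o=get_obs(); print({k:o[k] for k in ['time','ee_pos','tcp_rot','opening','wrist_force']})
for n in('scene','top'):
    im=camera(n); cv2.imwrite(f'pics/{n}0.png',im[:,:,::-1]); print(n,get_calibration(n))
E
```

```text
pics
{'time': 0.0, 'ee_pos': array([0.13591914, 0.53266895, 0.20608906]), 'tcp_rot': array([-1.79923939e+02,  1.86874496e-03,  1.65686237e+02]), 'opening': 0.08517834372747497, 'wrist_force': array([ 0.48374296, -0.5264441 , -0.35860162])}
scene {'fx': 520.9973203360415, 'fy': 520.9973203360415, 'cx': 288.49099855142833, 'cy': 211.636693120604, 'rvec': array([ 2.08860691, -1.0438945 ,  0.47418846]), 'tvec': array([-0.34196837,  0.38343811,  0.77954585])}
top {'fx': 435.5882997221189, 'fy': 435.5882997221189, 'cx': 275.5634237174082, 'cy': 211.56120014935854, 'rvec': array([ 2.14546161, -2.1571932 ,  0.1581731 ]), 'tvec': array([-1.89310080e-04,  6.12868759e-01,  1.13026348e+00])}
```

View pics/scene0.png

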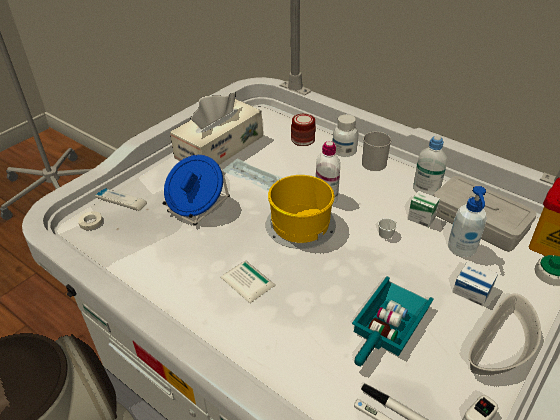

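View pics/top0.png

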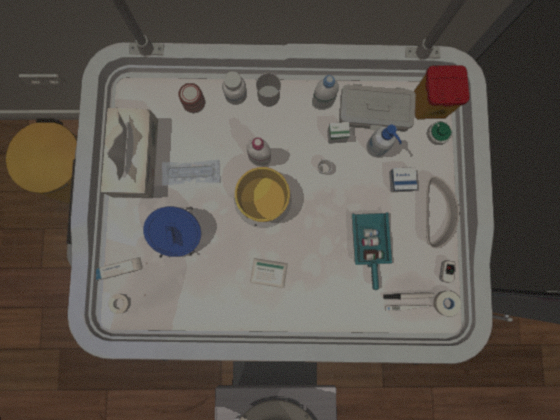

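```bash
cat > h.py <<'E'
import numpy as np, cv2
from workcell import *
from scipy.optimize import least_squares
from scipy.spatial.transform import Rotation as Ro
K={n:get_calibration(n) for n in('scene','top')}
def rays(n,px):
    c=K[n]; R=Ro.from_rotvec(c['rvec']).as_matrix(); px=np.atleast_2d(px).astype(float)
    d=np.c_[(px[:,0]-c['cx'])/c['fx'],(px[:,1]-c['cy'])/c['fy'],np.ones(len(px))]@R
    return -R.T@c['tvec'],d
def onz(n,px,z):
    o,d=rays(n,px); return o+d*((z-o[2])/d[:,2])[:,None]
def mask(im,lo,hi):
    h=cv2.cvtColor(im,cv2.COLOR_RGB2HSV); m=cv2.inRange(h,np.array(lo),np.array(hi))
    k,l,s,c=cv2.connectedComponentsWithStats(m); return (l==1+np.argmax(s[1:,4])).astype(np.uint8)*255
def contour(m): return max(cv2.findContours(m,0,cv2.CHAIN_APPROX_NONE)[0],key=cv2.contourArea)[:,0]
BLUE=((105,120,40),(125,255,255)); YEL=((18,120,60),(32,255,255)); TEAL=((82,120,30),(98,255,255))
E
python3 - <<'E'
from h import *
S={n:cv2.imread(f'pics/{n}0.png')[:,:,::-1].copy() for n in('scene','top')}
for n in S: print(n,'cam',rays(n,[[0,0]])[0])
for n in S:
    for nm,c in dict(B=BLUE,Y=YEL,T=TEAL).items():
        m=mask(S[n],*c); print(n,nm,cv2.boundingRect(m),cv2.countNonZero(m))
# pot: hull ellipse of yellow in top at rim
c=contour(mask(S['top'],*YEL)); e=cv2.fitEllipse(cv2.convexHull(c)); print('pot ell',e)
p=onz('top',cv2.convexHull(c)[:,0],.088)
f=least_squares(lambda v:np.hypot(p[:,0]-v[0],p[:,1]-v[1])-v[2],[*p.mean(0)[:2],.07],loss='soft_l1',f_scale=.002);print('pot',f.x)
# lid
P={n:contour(mask(S[n],*BLUE)) for n in S}
P={n:cv2.convexHull(P[n])[:,0] for n in P}
def res(v,ns=('scene','top')):
    N=Ro.from_euler('zy',[v[2],np.radians(-35)]).apply([0,0,1]); C=np.array([v[0],v[1],.055])+.014*N; r=[]
    for n in ns:
        o,d=rays(n,P[n]); q=o+d*(((C-o)@N)/(d@N))[:,None]; r.append(np.linalg.norm(q-C,axis=1)-.075)
    return np.concatenate(r)
for ns in [('scene','top'),('top',),('scene',)]:
    b=min((least_squares(res,[.4,.25,y],args=(ns,),loss='soft_l1',f_scale=.002) for y in np.arange(-3,3.1,1)),key=lambda f:f.cost)
    print('lid',ns,b.x[:2],np.degrees(b.x[2]),np.sqrt(np.mean(b.fun**2)))
# tray
m=mask(S['top'],*TEAL); c=contour(m); bd=cv2.morphologyEx(m,cv2.MORPH_OPEN,np.ones((15,15))); 
print('body',cv2.minAreaRect(contour(bd)))
bar=cv2.subtract(m,cv2.dilate(bd,np.ones((5,5)))); bar=mask(cv2.merge([bar]*3),(0,0,1),(0,0,255)); ys,xs=np.nonzero(bar); q=onz('top',np.c_[xs,ys],.036)[:,:2]
u=np.linalg.svd(q-q.mean(0))[2][0]; t=(q-q.mean(0))@u; print('bar',q.mean(0),u,t.min(),t.max())
print('bar ends',q.mean(0)+u*t.min(),q.mean(0)+u*t.max())
print('body corners',onz('top',cv2.boxPoints(cv2.minAreaRect(contour(bd))),.024))
def crop(n,x,y,w,h): return cv2.resize(S[n][y:y+h,x:x+w],(400,300),interpolation=cv2.INTER_CUBIC)
im=np.vstack([np.hstack([crop('top',133,195,80,60)*1,crop('top',330,208,116,87)]),np.hstack([crop('scene',150,145,100,75),crop('scene',340,270,120,90)])])
im=np.clip(im*1.5,0,255).astype(np.uint8); cv2.imwrite('pics/crop.png',im[:,:,::-1])
E
```

```text
scene cam [-0.06279641 -0.47525184  0.80115615]
top cam [0.44840009 0.0041343  1.20499956]
scene B (164, 155, 59, 61) 2799
scene Y (268, 175, 67, 68) 3658
scene T (352, 277, 81, 89) 2837
top B (144, 207, 54, 48) 1453
top Y (5, 122, 71, 79) 3956
top T (386, 220, 2, 2) 3
pot ell ((45.88618087768555, 160.90452575683594), (74.66716003417969, 84.85919952392578), 131.0671844482422)
pot [0.75498192 0.60913629 0.09708105]
lid ('scene', 'top') [0.56361576 0.26468897] 199.32965526115535 0.0037032440790065063
lid ('top',) [0.56576501 0.26749368] -171.88733853718915 0.004053149264624611
lid ('scene',) [0.56233181 0.26282255] 122.8834631307408 0.001466936960369259Traceback (most recent call last):
  File "<stdin>", line 24, in <module>
  File "h.py", line 15, in contour
    def contour(m): return max(cv2.findContours(m,0,cv2.CHAIN_APPROX_NONE)[0],key=cv2.contourArea)[:,0]
                           ~~~^^^^^^^^^^^^^^^^^^^^^^^^^^^^^^^^^^^^^^^^^^^^^^^^^^^^^^^^^^^^^^^^^^^^
ValueError: max() iterable argument is empty
```

```bash
cat > m.py <<'E'
from h import *
S={n:cv2.imread(f'pics/{n}0.png')[:,:,::-1].copy() for n in('scene','top')}
H=cv2.cvtColor(S['top'],cv2.COLOR_RGB2HSV); 
for nm,(x,y) in dict(bar=(375,275),floor=(360,225),lid=(165,225),lid2=(185,225),potin=(262,200),potrim=(238,195)).items(): print(nm,H[y,x])
def roi(n,x,y,w,h): 
    z=np.zeros_like(S[n]); z[y:y+h,x:x+w]=S[n][y:y+h,x:x+w]; return z
T=lambda x,y,w,h:roi('top',x,y,w,h)
hull=cv2.convexHull(contour(mask(T(225,155,80,80),(12,110,40),(35,255,255))))[:,0]
p=onz('top',hull,.088)
f=least_squares(lambda v:np.hypot(p[:,0]-v[0],p[:,1]-v[1])-v[2],[*p.mean(0)[:2],.07],loss='soft_l1',f_scale=.002);print('pot',f.x)
P={'scene':contour(mask(roi('scene',140,140,100,90),(100,120,40),(130,255,255))),'top':contour(mask(T(130,195,90,75),(100,100,25),(130,255,255)))}
P={n:cv2.convexHull(P[n])[:,0] for n in P}; print([cv2.boundingRect(P[n]) for n in P])
def res(v,ns=('scene','top')):
    N=Ro.from_euler('ZY',[v[2],np.radians(-35)]).apply([0,0,1]); C=np.array([v[0],v[1],.055])+.014*N; r=[]
    for n in ns:
        o,d=rays(n,P[n]); q=o+d*(((C-o)@N)/(d@N))[:,None]; r.append(np.linalg.norm(q-C,axis=1)-.075)
    return np.concatenate(r)
for ns in [('scene','top'),('top',),('scene',)]:
    b=min((least_squares(res,[.4,.25,y],args=(ns,),loss='soft_l1',f_scale=.002) for y in np.arange(-3,3.1,1)),key=lambda f:f.cost)
    print('lid',ns,b.x[:2],np.degrees(b.x[2]),np.sqrt(np.mean(b.fun**2)))
m=mask(T(340,200,70,95),(75,90,15),(105,255,255)); m=cv2.morphologyEx(m,cv2.MORPH_CLOSE,np.ones((9,9))); bd=cv2.morphologyEx(m,cv2.MORPH_OPEN,np.ones((15,15)))
print('body',cv2.minAreaRect(contour(bd)))
bar=cv2.subtract(m,cv2.dilate(bd,np.ones((5,5)))); ys,xs=np.nonzero(bar); q=onz('top',np.c_[xs,ys],.036)[:,:2]
u=np.linalg.svd(q-q.mean(0))[2][0]; t=(q-q.mean(0))@u
print('bar',u,q.mean(0)+u*t.min(),q.mean(0)+u*t.max())
print('body corners',onz('top',cv2.boxPoints(cv2.minAreaRect(contour(bd))),.024).round(4))
def crop(n,x,y,w,h): return cv2.resize(S[n][y:y+h,x:x+w],(400,300),interpolation=cv2.INTER_CUBIC)
im=np.vstack([np.hstack([crop('top',133,195,80,60),crop('top',330,208,116,87)]),np.hstack([crop('scene',150,145,100,75),crop('scene',340,270,120,90)])])
cv2.imwrite('pics/crop.png',np.clip(im[:,:,::-1]*1.5,0,255).astype(np.uint8))
E
python3 m.py
```

```text
bar [91 99 88]
floor [89 98 81]
lid [112 132  95]
lid2 [113 133  96]
potin [ 20 145 139]
potrim [ 19 104  81]
pot [0.65372137 0.03187546 0.07098977]
[(164, 155, 59, 61), (144, 207, 56, 49)]
lid ('scene', 'top') [0.56427184 0.26539785] -357.93283059241304 0.002627246839246995
lid ('top',) [0.55497223 0.27175426] 142.98103907123883 0.0016244494024738763
lid ('scene',) [0.56249402 0.2628336 ] 3.7518061331363115 0.0005525128554897154Traceback (most recent call last):
  File "m.py", line 22, in <module>
    print('body',cv2.minAreaRect(contour(bd)))
                                 ~~~~~~~^^^^
  File "h.py", line 15, in contour
    def contour(m): return max(cv2.findContours(m,0,cv2.CHAIN_APPROX_NONE)[0],key=cv2.contourArea)[:,0]
                           ~~~^^^^^^^^^^^^^^^^^^^^^^^^^^^^^^^^^^^^^^^^^^^^^^^^^^^^^^^^^^^^^^^^^^^^
ValueError: max() iterable argument is empty
```

Call:
{"api": "servo_tool", "payload": {"moves": [[3,-4,1,0.1],[6,-9,1,0.2],[9,-14,1,0.25],[12,-20,1,0.25],[14,-26,1,0.25],[16,-32,1,0.25],[17,-36,1,0.25],[18,-40,1,0.25],[19,-44,1,0.25],[20,-48,1,0.25],[21,-52,1,0.25],[22,-56,1,0.25],[23,-60,1,0.25],[24,-64,1,0.25],[25,-68,1,0.25],[26,-72,1,0.25],[26,-73,1,0.25]]}}

```text
time: 1.52
ee_pos: [0.3791, -0.1279, 0.2167]
tcp_rot: [-180.0, 0.0, 180.0]
wrist_force: [0.7, 0.7, 0.1]
opening: 0.0855
grasp_force: 0.0
```

```bash
sed -i 's/(75,90,15),(105,255,255)/(80,60,15),(102,255,255)/; s/np.ones((15,15))/np.ones((13,13))/' m.py; python3 m.py; python3 -c "
from workcell import *
o=get_obs();print(o['time'],o['q'],o['ee_pos'],o['tcp_rot'])"
```

```text
bar [91 99 88]
floor [89 98 81]
lid [112 132  95]
lid2 [113 133  96]
potin [ 20 145 139]
potrim [ 19 104  81]
pot [0.65372137 0.03187546 0.07098977]
[(164, 155, 59, 61), (144, 207, 56, 49)]
lid ('scene', 'top') [0.56427184 0.26539785] -357.93283059241304 0.002627246839246995
lid ('top',) [0.55497223 0.27175426] 142.98103907123883 0.0016244494024738763
lid ('scene',) [0.56249402 0.2628336 ] 3.7518061331363115 0.0005525128554897154
body ((370.0, 221.0), (14.0, 34.0), 90.0)
bar [-0.99577083 -0.09187194] [ 0.56406514 -0.25735402] [ 0.40813498 -0.27174047]
body corners [[ 0.6078 -0.2157  0.024 ]
 [ 0.6073 -0.309   0.024 ]
 [ 0.5688 -0.3074  0.024 ]
 [ 0.5692 -0.2145  0.024 ]]
1.5167 [-1.86475127e+01 -1.50969347e+01 -7.43952095e+00  9.76359351e+01
  7.02260995e-03 -1.86286753e+01] [ 0.37912458 -0.12789958  0.2167089 ] [-1.79999794e+02  2.25965730e-02  1.79981164e+02]
```

View pics/crop.png

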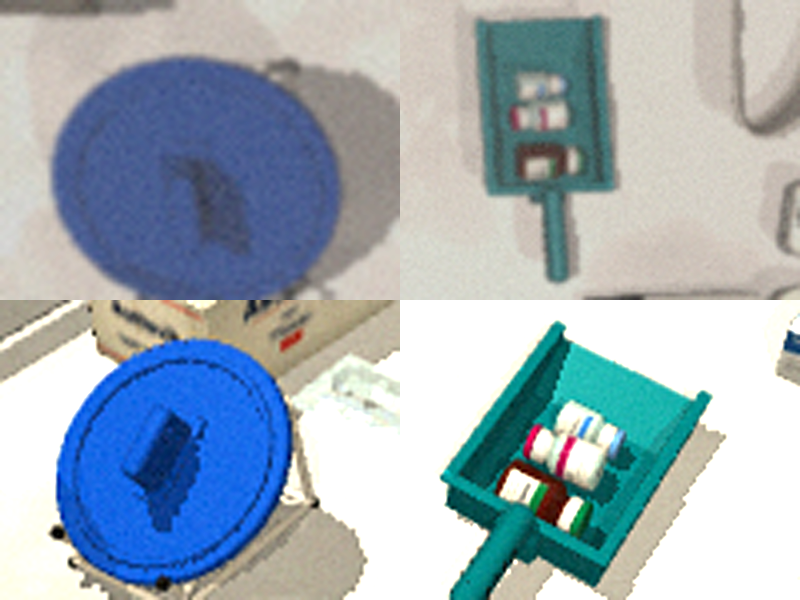

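```bash
python3 - <<'E'
from h import *
f=lambda L:[(330+(x-400)/3.448,208+y/3.448) for x,y in L]
b=onz('top',f([(549,192),(557,281)]),.036)[:,:2]; w=onz('top',f([(478,20),(603,17),(487,192),(612,188)]),.028)[:,:2]
print('bar',b,'walls',w)
a=lambda v:np.degrees(np.arctan2(v[1],v[0]))
print('yaw bar',a(b[0]-b[1]),'sides',a(w[0]-w[2]),a(w[1]-w[3]),'back',a(w[2]-w[3])-90, 'front',a(w[0]-w[1])-90)
p=onz('scene',[(164.5,203.3),(190.8,215.8)],.034)[:,:2]; d=p[0]-p[1]; print('pins',p,np.linalg.norm(d),a(d)-90)
g=onz('scene',[(150+x/4,145+(y-300)/4) for x,y in[(165,410),(185,418),(130,475),(150,488)]],.088);print(g)
E
```

```text
bar [[ 0.47206768 -0.26336564]
 [ 0.40418897 -0.26698222]] walls [[ 0.60777148 -0.21395888]
 [ 0.60966717 -0.31317833]
 [ 0.47250705 -0.21682818]
 [ 0.47504471 -0.31450185]]
yaw bar 3.0498410580363875 sides 1.215205794653481 0.5632757968450881 back 1.4882653052948882 front 1.0945586836587324
pins [[0.49390803 0.29714351]
 [0.49917763 0.21840687]] 0.0789127907689257 3.82891935620043
[[0.56662821 0.27494737 0.088     ]
 [0.56803032 0.26048453 0.088     ]
 [0.51265568 0.24798671 0.088     ]
 [0.51116401 0.23107691 0.088     ]]
```

Call:
{"api": "servo_tool", "payload": {"moves": [[1.5,-3.5,-2,0.026],[3,-7,-4,0.026],[4.5,-10.5,-6,0.026],[5.4,-13.8,-8,0.026],[5.4,-13.8,-11,0.026],[5.4,-13.8,-11,0.026],[5.4,-13.8,-11,0.026]], "claw": 0}}

```text
time: 2.1
ee_pos: [0.432, -0.263, 0.1054]
tcp_rot: [179.9, -0.2, -178.5]
wrist_force: [0.6, 0.1, -0.1]
opening: 0.0857
grasp_force: 0.0
```

Call:
{"api": "servo_tool", "payload": {"moves": [[0.1,-0.3,-3,0],[0.1,-0.3,-6,0],[0.1,-0.3,-8.5,0],[0.1,-0.3,-9.2,0],[0.1,-0.3,-9.2,0],[0.1,-0.3,-9.2,0]]}}

```text
time: 2.6
ee_pos: [0.4353, -0.2666, 0.0172]
tcp_rot: [-179.9, 0.1, -178.5]
wrist_force: [0.2, -0.3, 0.7]
opening: 0.0856
grasp_force: 0.0
```

Call:
{"api": "servo_tool", "payload": {"moves": [[0,0,0,0],[0,0,0,0],[0,0,0,0],[0,0,0,0],[0,0,0,0],[0,0,0,0],[0,0,0,0],[0,0,0,0]], "claw": 1, "force": 60}}

```text
time: 3.27
ee_pos: [0.4345, -0.2667, 0.0151]
tcp_rot: [-180.0, 0.0, -178.5]
wrist_force: [0.4, 0.5, 2.9]
opening: 0.0001
grasp_force: 1.5
```

```bash
python3 - <<'E'
from h import *
a=camera('top')[190:310,320:460]; b=camera('scene')[250:400,300:475]
cv2.imwrite('pics/a1.png',np.hstack([cv2.resize(a,(400,343)),cv2.resize(b,(400,343))])[:,:,::-1]); o=get_obs();print(o['opening'],o['grasp_force'],o['q'])
E
```

```text
-0.00031054322680047904 1.5759889769833535 [-3.15411496e+01  2.14475149e-01 -1.61200533e+01  7.36419142e+01
 -3.37135285e-03 -3.30404805e+01]
```

View pics/a1.png

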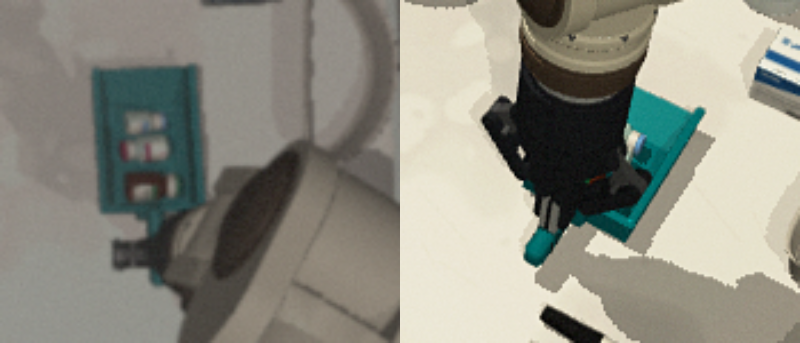

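```bash
python3 - <<'E'
from h import *
def pr(n,p):
    c=K[n]; return cv2.projectPoints(np.array(p,float).reshape(-1,1,3),c['rvec'],c['tvec'],np.array([[c['fx'],0,c['cx']],[0,c['fy'],c['cy']],[0,0,1.]]),None)[0][:,0]
P=[(.4345,-.2667,.015),(.4345,-.2667,.034),(.4345,-.2667,.085),(.402,-.267,.03)]
print('scene crop',(pr('scene',P)-[300,250])*400/175, 'top crop',(pr('top',P)-[320,190])*400/140)
im=cv2.imread('pics/a1.png')[150:300,490:640]; cv2.imwrite('pics/a2.png',cv2.resize(im,(600,600),interpolation=cv2.INTER_CUBIC))
E
```

```text
scene crop [[146.53292106 237.70394129]
 [148.92368903 223.24156891]
 [155.68241307 182.35630314]
 [126.27702729 256.59903538]] top crop [[151.98297447 250.94940353]
 [156.62733842 251.1625994 ]
 [169.87306816 251.77063419]
 [157.27435594 286.42437192]]
```

View pics/a2.png

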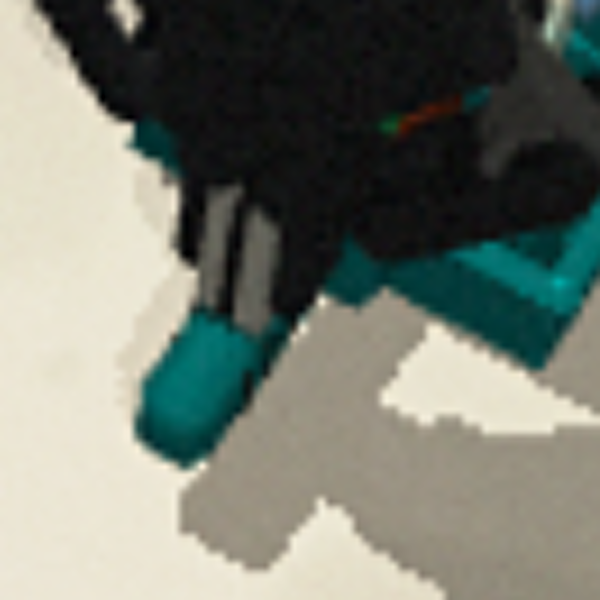

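Call:
{"api": "servo_tool", "payload": {"moves": [[0,0,0.5,0],[0,0,1,0],[0,0,1.5,0],[0,0,2,0],[0,0,2,0],[0,0,2,0]]}}

```text
time: 3.87
ee_pos: [0.4346, -0.2667, 0.0352]
tcp_rot: [-180.0, 0.0, -178.5]
wrist_force: [-0.6, -0.4, 0.8]
opening: -0.0001
grasp_force: 0.0
```

```bash
python3 - <<'E'
from h import *
a=camera('top')[190:310,320:460]; b=camera('scene')[290:365,335:422]
cv2.imwrite('pics/a3.png',np.hstack([cv2.resize(a,(400,343)),cv2.resize(b,(400,343),interpolation=cv2.INTER_CUBIC)])[:,:,::-1]); o=get_obs();print(o)
E
```

```text
{'time': 3.9667, 'q': array([-3.15392078e+01, -3.15215564e-01, -1.44462586e+01,  7.58779640e+01,
       -2.08855809e-03, -3.30403176e+01]), 'qd': array([ 0.02358624,  0.13538259, -0.14978791,  0.04381429,  0.03986037,
       -0.01352146]), 'joint_efforts': array([ 8.61563822e-04, -4.63132811e+01,  4.66936934e+01,  4.55501999e-03,
       -5.19933963e-05,  1.09139201e-04]), 'ee_pos': array([ 0.43425926, -0.26653658,  0.03464119]), 'tcp_rot': array([ 1.79996840e+02, -8.68922695e-03, -1.78498890e+02]), 'wrist_force': array([-0.11046904, -0.40064173,  0.42362359]), 'torque': array([-0.02799537,  0.00795464, -0.03702001]), 'grasp_force': 0.0, 'opening': 0.0001089882179624841}
```

View pics/a3.png

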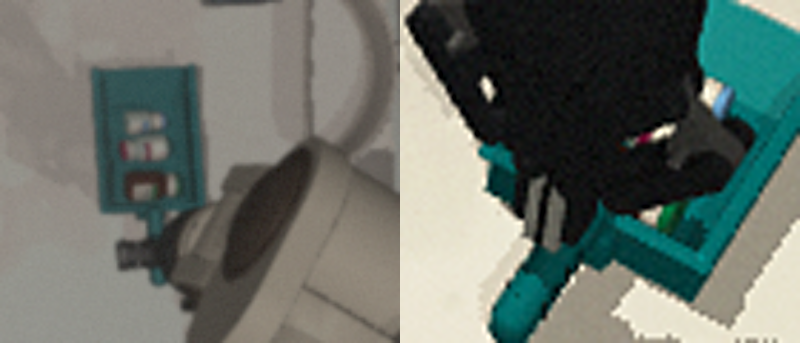

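```bash
python3 - <<'E'
from h import *
def pr(n,p):
    c=K[n]; return cv2.projectPoints(np.array(p,float).reshape(-1,1,3),c['rvec'],c['tvec'],np.array([[c['fx'],0,c['cx']],[0,c['fy'],c['cy']],[0,0,1.]]),None)[0][:,0]
s=lambda P:((pr('scene',P)-[335,290])*[400/87,343/75]+[400,0]).round(0).tolist()
print('tip',s([(.4343,-.2665,z) for z in(.035,.045,.055,.065)]))
for x in(.402,.42,.434,.45,.47): print(x,'bar top L/C/R',s([(x,-.258-(.47-x)*.026,.04),(x,-.266-(.47-x)*.026,.04),(x,-.274-(.47-x)*.026,.04)]),'bot',s([(x,-.274-(.47-x)*.026,.02)]))
E
```

```text
tip [[538.0, 262.0], [541.0, 247.0], [543.0, 231.0], [546.0, 215.0]]
0.402 bar top L/C/R [[478.0, 305.0], [497.0, 316.0], [516.0, 328.0]] bot [[511.0, 358.0]]
0.42 bar top L/C/R [[503.0, 271.0], [522.0, 282.0], [540.0, 293.0]] bot [[535.0, 324.0]]
0.434 bar top L/C/R [[522.0, 245.0], [540.0, 256.0], [559.0, 267.0]] bot [[553.0, 297.0]]
0.45 bar top L/C/R [[542.0, 216.0], [561.0, 226.0], [579.0, 237.0]] bot [[574.0, 268.0]]
0.47 bar top L/C/R [[568.0, 180.0], [586.0, 191.0], [604.0, 201.0]] bot [[599.0, 232.0]]
```

Call:
{"api": "servo_tool", "payload": {"moves": [[0,0,1,0],[0,0,3,0],[0,0,3,0],[0,0,3,0],[0,0,3,0],[0,0,3,0]], "claw": 0.55}}

```text
time: 4.47
ee_pos: [0.434, -0.2664, 0.0642]
tcp_rot: [180.0, -0.0, -178.5]
wrist_force: [0.2, -0.4, 0.2]
opening: 0.0379
grasp_force: 0.0
```

Call:
{"api": "servo_tool", "payload": {"moves": [[0,0,-1,0],[0,0,-3,0],[0,0,-4.5,0],[0,0,-5.5,0],[0,0,-5.8,0],[0,0,-5.8,0],[0,0,-5.8,0]]}}

```text
time: 5.05
ee_pos: [0.4345, -0.2666, 0.0071]
tcp_rot: [-180.0, 0.0, -178.5]
wrist_force: [-0.1, 0.5, 0.7]
opening: 0.0384
grasp_force: 0.0
```

Call:
{"api": "servo_tool", "payload": {"moves": [[0,0,0,0],[0,0,0,0],[0,0,0,0],[0,0,0,0]], "claw": 1, "force": 60}}

```text
time: 5.38
ee_pos: [0.4348, -0.2668, 0.0077]
tcp_rot: [-180.0, 0.1, -178.5]
wrist_force: [-1.5, 0.8, 4.0]
opening: 0.0138
grasp_force: 60.0
```

Call:
{"api": "servo_tool", "payload": {"moves": [[0,0,0.5,0],[0,0,1.5,0],[0,0,3,0],[0,0,4.5,0],[0,0,6,0],[0,0,7.5,0],[0,0,9,0],[0,0,10.5,0],[0,0,12,0],[0,0,12,0],[0,0,12,0]], "force": 110}}

```text
time: 6.3
ee_pos: [0.4347, -0.2668, 0.1275]
tcp_rot: [-180.0, 0.1, -178.5]
wrist_force: [0.1, 0.4, -3.4]
opening: 0.0119
grasp_force: 108.0
```

```bash
cat > traj.py <<'E'
from h import *
# 2D pour: r=distance along approach from pot centre, near rim at r=-.070..-.0665
U=np.array([[-.057,0],[.04,0],[.077,.0157]]); U=np.vstack([np.linspace(U[i],U[i+1],60) for i in(0,1)])
rim=np.array([[-.070,.090],[-.0665,.090],[-.072,.085]])
def pose(th,lipin,g,gap=0.):
    c,s=np.cos(th),np.sin(th); R=np.array([[c,s],[-s,c]]); L=np.array([-.0665+lipin,0])
    u=(U-[.078,.019])@R.T+L
    need=max(rz-np.interp(rx,u[:,0],u[:,1]) for rx,rz in rim if u[:,0].min()<rx<u[:,0].max())
    return L+[0,need+gap]+R@(np.array(g)-[.078,.019]), need+gap
if __name__=='__main__':
    im=camera('scene'); cv2.imwrite('pics/s3.png',im[:,:,::-1]); o=get_obs(); print(o['ee_pos'],o['torque'],o['wrist_force'])
    for i in(cv2.imread('pics/scene0.png')[:,:,::-1],im):
        m=mask(i,*TEAL); c=contour(m); print(cv2.boundingRect(c),c[c[:,0].argmax()],c[c[:,1].argmin()])
    for t in(0,10,20,25,30,40,50,60,70):
        for li in(.025,):
            g,l=pose(np.radians(t),li,(-.0965,.027)); print(t,'grip rel r %.3f z %.3f (TCP z %.3f) lipz %.3f'%(g[0],g[1],g[1]-.019,l))
E
python3 traj.py
```

```text
[ 0.4342391  -0.26651944  0.12642641] [0.04405467 0.25099625 0.01119989] [-0.09564473  0.07906183 -3.05186175]
(352, 277, 81, 89) [432 300] [386 277]
(386, 246, 60, 69) [445 257] [411 246]
0 grip rel r -0.216 z 0.113 (TCP z 0.094) lipz 0.105
10 grip rel r -0.212 z 0.137 (TCP z 0.118) lipz 0.099
20 grip rel r -0.203 z 0.161 (TCP z 0.142) lipz 0.094
25 grip rel r -0.196 z 0.173 (TCP z 0.154) lipz 0.092
30 grip rel r -0.189 z 0.184 (TCP z 0.165) lipz 0.090
40 grip rel r -0.170 z 0.203 (TCP z 0.184) lipz 0.085
50 grip rel r -0.148 z 0.219 (TCP z 0.200) lipz 0.080
60 grip rel r -0.122 z 0.230 (TCP z 0.211) lipz 0.074
70 grip rel r -0.094 z 0.234 (TCP z 0.215) lipz 0.067
```

```bash
cat >> h.py <<'E'
def pr(n,p):
    c=K[n]; return cv2.projectPoints(np.array(p,float).reshape(-1,1,3),c['rvec'],c['tvec'],np.array([[c['fx'],0,c['cx']],[0,c['fy'],c['cy']],[0,0,1.]]),None)[0][:,0]
E
python3 - <<'E'
from h import *
# lip corners on ground, and after lift with droop t about grip (x=.4345,z=.027+.119)
for t in(None,0,5,10,15,20):
    P=[]
    for y in(-.313,-.214):
        x,z=.609-.4345,.028-.027
        if t is None: P.append((.609,y,.028))
        else:
            a=np.radians(t); P.append((.4345+x*np.cos(a)+z*np.sin(a),y,.027+.119-x*np.sin(a)+z*np.cos(a)))
    print(t,pr('scene',P).round(0).tolist())
E
```

```text
None [[433.0, 299.0], [387.0, 276.0]]
0 [[446.0, 255.0], [395.0, 232.0]]
5 [[444.0, 261.0], [394.0, 238.0]]
10 [[442.0, 268.0], [392.0, 244.0]]
15 [[439.0, 275.0], [390.0, 251.0]]
20 [[437.0, 282.0], [388.0, 258.0]]
```

View pics/s3.png

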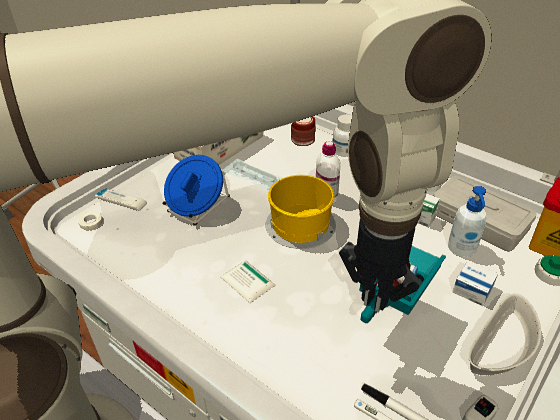

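Call:
{"api": "servo_tool", "payload": {"moves": [[0,0.5,0,0],[0,1.5,0,0],[0,3,0,0],[0,5,0,0],[0,7.5,0,0],[0,10,0,0],[0,12.5,0,0],[0.2,15,0,0],[0.3,17.5,0,0],[0.3,20,0,0],[0.3,22.5,0,0],[0.3,25,0,0],[0.3,27,0,0],[0.3,28.3,0,0],[0.3,29,0,0],[0.3,29.4,0,0],[0.3,29.4,0,0],[0.3,29.4,0,0],[0.3,29.4,0,0]]}}

```text
time: 7.93
ee_pos: [0.4373, 0.0269, 0.1267]
tcp_rot: [-180.0, -0.0, -178.5]
wrist_force: [0.2, 0.6, -2.1]
opening: 0.0121
grasp_force: 108.4
```

```bash
python3 - <<'E'
from h import *
im=[camera('scene'),camera('top')]; o=get_obs(); print(o['time'],o['ee_pos'],o['tcp_rot'],o['torque'],o['wrist_force'])
a=cv2.resize(im[0][150:330,200:440],(480,360)); b=cv2.resize(im[1][140:290,200:330],(312,360)); cv2.imwrite('pics/s4.png',np.hstack([a,b])[:,:,::-1])
for t in(0,5,10):
    a=np.radians(t); print(t,pr('scene',[(o['ee_pos'][0]+.174*np.cos(a),y,o['ee_pos'][2]+.019-.174*np.sin(a)) for y in(-.014,.08)]))
E
```

```text
8.0333 [0.43732706 0.02683205 0.1267432 ] [-1.79995218e+02 -4.26595967e-03 -1.78558142e+02] [-0.00100011  0.15670443  0.03960806] [-0.1666592   0.28476366 -1.8138336 ]
0 [[306.53179843 190.56212156]
 [269.84184805 173.64308458]]
5 [[306.17551927 196.56784876]
 [269.81910402 179.56342118]]
10 [[305.45196817 202.75516874]
 [269.40910223 185.64639532]]
```

View pics/s4.png

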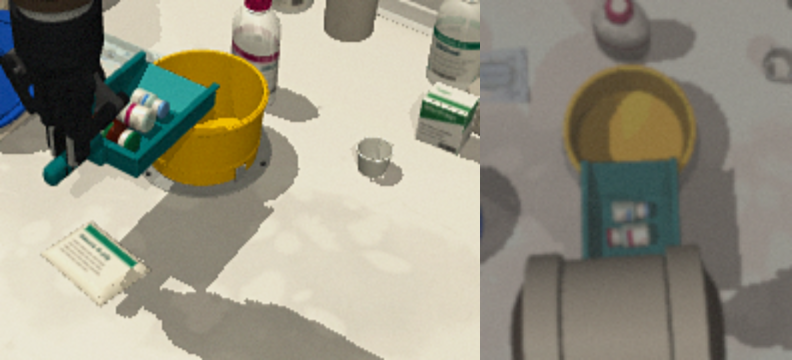

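Call:
{"api": "servo_tool", "payload": {"moves": [[0,0,-0.7,0],[0,0,-1.5,0],[0,0,-2.3,0],[0,0,-3,0],[0,0,-3.2,0],[0,0,-3.2,0]]}}

```text
time: 8.53
ee_pos: [0.4369, 0.0274, 0.0941]
tcp_rot: [-180.0, -0.1, -178.5]
wrist_force: [-1.1, -0.3, 1.5]
opening: 0.012
grasp_force: 108.7
```

Call:
{"api": "servo_tool", "payload": {"moves": [[0,0,0,0],[0,0,0,0],[0,0,0,0]], "force": 20}}

```text
time: 8.78
ee_pos: [0.4376, 0.0275, 0.0952]
tcp_rot: [-180.0, 0.0, -178.5]
wrist_force: [-1.6, 0.6, 0.4]
opening: 0.0122
grasp_force: 108.7
```

Call:
{"api": "servo_tool", "payload": {"moves": [[0.1,0,0.6,0],[0.2,0,1.2,0],[0.3,0,1.8,0],[0.4,0,2.4,0],[0.4,0,2.4,0],[0.4,0,2.4,0]]}}

```text
time: 9.28
ee_pos: [0.4417, 0.0274, 0.1192]
tcp_rot: [180.0, 0.0, -178.5]
wrist_force: [0.5, -0.1, -1.0]
opening: 0.0122
grasp_force: 108.4
```

```bash
python3 - <<'E'
from h import *
im=[camera('scene'),camera('top')]; o=get_obs(); print(o['time'],o['ee_pos'],o['torque'],o['wrist_force'],o['grasp_force'])
cv2.imwrite('pics/s5.png',im[0][:,:,::-1]); m=mask(im[0],*TEAL); c=contour(m); print(cv2.boundingRect(c),c[c[:,0].argmax()],c[c[:,1].argmin()])
for t in(0,5,10,15):
    a=np.radians(t); print(t,pr('scene',[(o['ee_pos'][0]+.174*np.cos(a),y,o['ee_pos'][2]+.019-.174*np.sin(a)) for y in(-.014,.08)]).round(0).tolist())
E
```

```text
9.3833 [0.44125214 0.02743651 0.11859225] [-0.06266116  0.16388818  0.00269622] [ 0.42701528 -0.04464885 -2.58476319] 108.36965203285217
(245, 177, 65, 63) [309 195] [271 177]
0 [[308.0, 193.0], [271.0, 176.0]]
5 [[307.0, 199.0], [271.0, 182.0]]
10 [[306.0, 205.0], [271.0, 188.0]]
15 [[305.0, 211.0], [270.0, 194.0]]
```

Call:
{"api": "servo_tool", "payload": {"moves": [[-0.1,0,-0.6,0],[-0.2,0,-1.2,0],[-0.3,0,-1.8,0],[-0.4,0,-2.4,0],[-0.4,0,-2.4,0]]}}

```text
time: 9.8
ee_pos: [0.4367, 0.0274, 0.0935]
tcp_rot: [-180.0, -0.1, -178.5]
wrist_force: [-2.3, 1.1, 1.1]
opening: 0.0117
grasp_force: 108.7
```

Call:
{"api": "servo_tool", "payload": {"moves": [[0,0,0,0],[0,0,0,0],[0,0,0,0]], "claw": 1, "force": 20}}

```text
time: 10.05
ee_pos: [0.4375, 0.0274, 0.0952]
tcp_rot: [-180.0, 0.0, -178.5]
wrist_force: [-1.8, -0.4, -0.9]
opening: 0.0124
grasp_force: 108.7
```

Call:
{"api": "servo_tool", "payload": {"moves": [[0.1,0,0.6,0],[0.2,0,1.2,0],[0.3,0,1.8,0],[0.4,0,2.4,0],[0.4,0,2.4,0],[0.4,0,2.4,0]]}}

```text
time: 10.55
ee_pos: [0.4417, 0.0275, 0.1192]
tcp_rot: [180.0, 0.0, -178.5]
wrist_force: [0.0, 0.2, -2.1]
opening: 0.0121
grasp_force: 108.4
```

```bash
cat >chk.py <<'E'
from h import *
im=[camera('scene'),camera('top')]; o=get_obs(); print(o['time'],o['ee_pos'],o['torque'],o['wrist_force'],o['grasp_force'],o['opening'])
cv2.imwrite('pics/s5.png',im[0][:,:,::-1]); cv2.imwrite('pics/t5.png',im[1][:,:,::-1]);m=mask(im[0],*TEAL); c=contour(m); print(cv2.boundingRect(c),c[c[:,0].argmax()],c[c[:,1].argmin()])
for t in(0,5,10,15,20,30,40):
    a=np.radians(t); print(t,pr('scene',[(o['ee_pos'][0]+.174*np.cos(a),y,o['ee_pos'][2]+.019-.174*np.sin(a)) for y in(-.014,.08)]).round(0).tolist())
E
python3 chk.py
```

```text
10.65 [0.44121312 0.02741762 0.11856414] [-0.02692133  0.16173869 -0.02755087] [ 1.2409895   0.35467188 -2.42451109] 108.36697340011597 0.011945761575828521
(245, 177, 65, 63) [309 195] [271 177]
0 [[308.0, 193.0], [271.0, 176.0]]
5 [[307.0, 199.0], [271.0, 182.0]]
10 [[306.0, 205.0], [271.0, 188.0]]
15 [[305.0, 211.0], [270.0, 194.0]]
20 [[304.0, 217.0], [269.0, 200.0]]
30 [[300.0, 230.0], [265.0, 213.0]]
40 [[295.0, 244.0], [261.0, 225.0]]
```

Call:
{"api": "servo_tool", "payload": {"moves": [[0,0,0,0],[0,0,0,0]], "claw": 0.85, "force": 20}}

```text
time: 10.82
ee_pos: [0.4411, 0.0274, 0.1185]
tcp_rot: [-180.0, -0.0, -178.5]
wrist_force: [-0.1, 0.1, -2.6]
opening: 0.0131
grasp_force: 78.6
```

Call:
{"api": "servo_tool", "payload": {"moves": [[0,0,0,0],[0,0,0,0]], "claw": 0.84}}

```text
time: 10.98
ee_pos: [0.4412, 0.0274, 0.1186]
tcp_rot: [-180.0, -0.0, -178.5]
wrist_force: [0.4, 0.4, -2.0]
opening: 0.0138
grasp_force: 58.0
```

Call:
{"api": "servo_tool", "payload": {"moves": [[0,0,0,0],[0,0,0,0]], "claw": 0.83}}

```text
time: 11.15
ee_pos: [0.4413, 0.0274, 0.1187]
tcp_rot: [-180.0, -0.0, -178.5]
wrist_force: [-0.2, -0.6, -1.7]
opening: 0.015
grasp_force: 37.0
```

```bash
python3 chk.py
```

```text
11.25 [0.44130764 0.02743405 0.1187688 ] [0.03465754 0.1702338  0.01559105] [ 0.22001475  0.79493663 -2.40834794] 36.97870910167694 0.01482934081706895
(245, 177, 65, 63) [309 195] [271 177]
0 [[308.0, 193.0], [271.0, 176.0]]
5 [[307.0, 199.0], [271.0, 182.0]]
10 [[306.0, 205.0], [271.0, 188.0]]
15 [[305.0, 211.0], [270.0, 194.0]]
20 [[304.0, 217.0], [269.0, 200.0]]
30 [[300.0, 230.0], [265.0, 213.0]]
40 [[295.0, 243.0], [261.0, 225.0]]
```

Call:
{"api": "servo_tool", "payload": {"moves": [[0,0,0,0],[0,0,0,0]], "claw": 0.823}}

```text
time: 11.42
ee_pos: [0.4413, 0.0274, 0.1188]
tcp_rot: [-180.0, -0.0, -178.5]
wrist_force: [0.2, 0.2, -1.2]
opening: 0.0152
grasp_force: 22.1
```

```bash
python3 chk.py|head -2
```

```text
11.5167 [0.4413182  0.02743785 0.1187787 ] [ 0.04145308  0.17338816 -0.01356066] [ 0.0069957  -0.3180421  -1.64701395] 22.087390422821045 0.015310969673899087
(245, 177, 65, 63) [309 195] [271 177]
```

Call:
{"api": "servo_tool", "payload": {"moves": [[0,0,0,0],[0,0,0,0]], "claw": 0.818}}

```text
time: 11.68
ee_pos: [0.4414, 0.0275, 0.1189]
tcp_rot: [180.0, 0.0, -178.5]
wrist_force: [0.1, -0.5, -0.5]
opening: 0.0157
grasp_force: 11.3
```

```bash
python3 chk.py|head -2
```

```text
11.7833 [0.4414093  0.02744902 0.11889254] [ 0.04315514  0.02613927 -0.01238674] [-1.17173189  0.03450416 -1.81198944] 11.327081769704819 0.015692113761231842
(243, 185, 67, 59) [309 202] [271 185]
```

Call:
{"api": "servo_tool", "payload": {"moves": [[0.2,0,0.5,0],[0.4,0,1.1,0],[0.65,0,1.7,0],[0.9,0,2.3,0],[0.9,0,2.3,0]]}}

```text
time: 12.2
ee_pos: [0.4514, 0.0275, 0.1434]
tcp_rot: [180.0, 0.1, -178.5]
wrist_force: [-0.0, 0.7, -0.7]
opening: 0.0157
grasp_force: 11.2
```

```bash
python3 chk.py
```

```text
12.3 [0.4506839  0.02745337 0.14214357] [ 0.0517222 -0.0391826 -0.0465685] [ 0.02258189 -0.09635778 -1.30055759] 11.18935838341713 0.015560167343363122
(243, 185, 67, 50) [309 202] [271 185]
0 [[311.0, 181.0], [274.0, 165.0]]
5 [[310.0, 187.0], [274.0, 171.0]]
10 [[309.0, 194.0], [273.0, 177.0]]
15 [[308.0, 200.0], [272.0, 183.0]]
20 [[307.0, 207.0], [271.0, 189.0]]
30 [[303.0, 220.0], [268.0, 202.0]]
40 [[298.0, 233.0], [263.0, 215.0]]
```

Call:
{"api": "servo_tool", "payload": {"moves": [[0.35,0,0.6,0],[0.7,0,1.2,0],[1.05,0,1.75,0],[1.4,0,2.3,0],[2.0,0,3.0,0],[2.6,0,3.6,0],[3.3,0,4.2,0],[4.0,0,4.8,0],[4.7,0,5.3,0],[5.5,0,5.8,0],[6.3,0,6.2,0],[7.2,0,6.6,0],[8.1,0,6.9,0],[8.1,0,6.9,0],[8.1,0,6.9,0]]}}

```text
time: 13.55
ee_pos: [0.5316, 0.0274, 0.2107]
tcp_rot: [-180.0, -0.0, -178.5]
wrist_force: [0.3, 0.5, 0.1]
opening: 0.0155
grasp_force: 10.5
```

```bash
python3 chk.py; python3 - <<'E'
import cv2,numpy as np
a=cv2.imread('pics/s5.png')[130:310,200:440]; b=cv2.imread('pics/t5.png')[140:290,200:330]
cv2.imwrite('pics/s6.png',np.hstack([cv2.resize(a,(480,360)),cv2.resize(b,(312,360))]))
E
```

```text
13.65 [0.53101817 0.0274367  0.2106765 ] [-0.04247727  0.00201081 -0.01681634] [ 0.37336528  0.4075534  -0.91284372] 10.453834980726242 0.015682796334063043
(249, 162, 70, 43) [318 194] [254 162]
0 [[334.0, 135.0], [297.0, 120.0]]
5 [[334.0, 141.0], [296.0, 126.0]]
10 [[333.0, 148.0], [296.0, 133.0]]
15 [[332.0, 154.0], [295.0, 139.0]]
20 [[330.0, 161.0], [294.0, 146.0]]
30 [[326.0, 175.0], [290.0, 159.0]]
40 [[321.0, 188.0], [285.0, 172.0]]
```

View pics/s6.png

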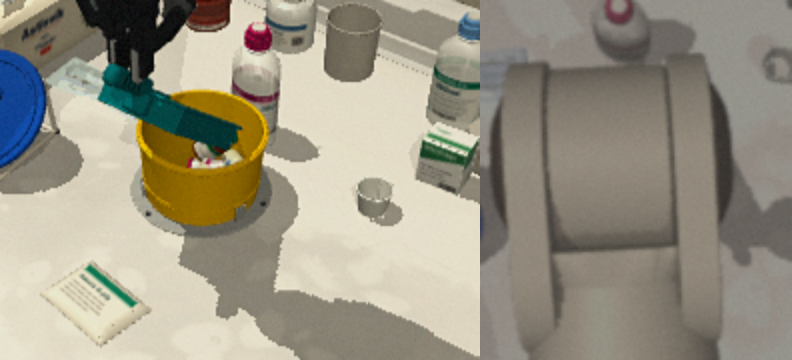

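Call:
{"api": "servo_tool", "payload": {"moves": [[0.9,0,0.2,0],[1.8,0,0.3,0],[2.8,0,0.4,0],[2.8,0,0.4,0],[2.8,0,0.4,0],[2.8,0,0.4,0],[2.8,0,0.4,0],[2.8,0,0.4,0]]}}

```text
time: 14.32
ee_pos: [0.5589, 0.0274, 0.215]
tcp_rot: [-180.0, 0.0, -178.5]
wrist_force: [0.6, 0.4, -1.2]
opening: 0.0153
grasp_force: 10.5
```

```bash
python3 chk.py|head -2; python3 - <<'E'
from h import *
im=camera('scene'); h=cv2.cvtColor(im,cv2.COLOR_RGB2HSV)
p=pr('scene',[(.654,.032,.02),(.654,.032,.09)]); print('pot floor/mouth px',p)
for nm,lo,hi in[('magenta',(160,120,80),(178,255,255)),('green',(45,100,40),(78,255,255)),('lblue',(98,60,120),(118,255,255)),('brown',(0,80,20),(12,255,120)),('white',(0,0,170),(180,70,255))]:
    m=cv2.inRange(h,lo,hi)[165:225,262:340]; n,l,s,c=cv2.connectedComponentsWithStats(m)
    print(nm,[(int(a[4]),(b+[262,165]).round().tolist()) for a,b in zip(s[1:],c[1:]) if a[4]>4])
E
```

```text
14.4167 [0.5590414  0.02745026 0.21497183] [0.01221246 0.04444475 0.00908775] [ 0.18506105  0.34820451 -0.79120083] 10.447950661182404 0.015732519157482264
(257, 153, 68, 46) [324 188] [264 153]
pot floor/mouth px [[299.62450767 216.91303226]
 [300.06293681 192.77980359]]
magenta [(15, [319.0, 174.0]), (25, [331.0, 179.0]), (8, [294.0, 211.0]), (6, [304.0, 211.0])]
green [(22, [315.0, 199.0]), (18, [305.0, 203.0])]
lblue []
brown [(59, [308.0, 201.0])]
white [(250, [303.0, 169.0]), (58, [331.0, 166.0]), (370, [266.0, 199.0]), (13, [339.0, 186.0]), (6, [310.0, 197.0]), (30, [300.0, 204.0]), (19, [315.0, 209.0]), (57, [335.0, 210.0]), (15, [297.0, 212.0]), (11, [303.0, 212.0]), (5, [310.0, 211.0])]
```

Call:
{"api": "servo_tool", "payload": {"moves": [[-1.4,0,-0.2,0],[-2.8,0,-0.4,0],[-4.1,0,-0.9,0],[-5.4,0,-1.5,0],[-6.5,0,-2.3,0],[-7.6,0,-3.1,0],[-8.6,0,-4,0],[-9.5,0,-5,0],[-10.2,0,-6.1,0],[-10.9,0,-7.3,0],[-11.4,0,-8.5,0],[-11.8,0,-9.7,0],[-12,0,-11,0],[-12.2,0,-12.1,0],[-12.2,0,-12.1,0],[-12.2,0,-12.1,0]]}}

```text
time: 15.8
ee_pos: [0.4371, 0.0274, 0.0937]
tcp_rot: [180.0, -0.0, -178.5]
wrist_force: [-0.3, -0.0, -0.4]
opening: 0.0154
grasp_force: 10.8
```

Call:
{"api": "servo_tool", "payload": {"moves": [[0,0,0,0],[0,0,0,0],[0,0,0,0]], "claw": 1, "force": 60}}

```text
time: 16.05
ee_pos: [0.4378, 0.0275, 0.0944]
tcp_rot: [180.0, 0.0, -178.5]
wrist_force: [-0.3, 0.3, -1.3]
opening: 0.0136
grasp_force: 58.6
```

Call:
{"api": "servo_tool", "payload": {"moves": [[0,0,1,0],[0,0,2,0],[0,0,3,0],[-1,0,3,0],[-3,0,3,0],[-5,0,3,0],[-5,0,3,0],[-5,0,3,0]]}}

```text
time: 16.72
ee_pos: [0.3869, 0.0275, 0.1245]
tcp_rot: [180.0, 0.1, -178.5]
wrist_force: [0.3, -0.2, -1.5]
opening: 0.0135
grasp_force: 58.7
```

```bash
python3 chk.py|head -6; python3 - <<'E'
from h import *
im=camera('scene'); h=cv2.cvtColor(im,cv2.COLOR_RGB2HSV)
for nm,lo,hi in[('magenta',(160,120,80),(178,255,255)),('green',(45,100,40),(78,255,255)),('lblue',(95,60,100),(118,255,255)),('brown',(0,80,20),(12,255,120))]:
    m=cv2.inRange(h,lo,hi)[165:240,220:340]; n,l,s,c=cv2.connectedComponentsWithStats(m)
    print(nm,[(int(a[4]),(b+[220,165]).round().tolist()) for a,b in zip(s[1:],c[1:]) if a[4]>2])
a=im[140:260,200:360]; b=camera('top')[140:290,200:330]
cv2.imwrite('pics/s7.png',np.hstack([cv2.resize(a,(480,360)),cv2.resize(b,(312,360))])[:,:,::-1])
E
```

```text
16.8167 [0.38769813 0.02746208 0.12414706] [-0.01870396  0.0931941   0.01724508] [ 0.73080981 -0.51937783 -1.24752895] 58.65168750286102 0.013762548682254799
(226, 186, 69, 68) [294 204] [254 186]
0 [[292.0, 204.0], [255.0, 186.0]]
5 [[292.0, 210.0], [255.0, 192.0]]
10 [[291.0, 217.0], [255.0, 199.0]]
15 [[290.0, 223.0], [254.0, 205.0]]
magenta [(15, [319.0, 174.0]), (25, [331.0, 179.0]), (3, [337.0, 178.0]), (8, [294.0, 211.0]), (6, [304.0, 211.0])]
green [(46, [315.0, 197.0]), (18, [305.0, 203.0]), (3, [280.0, 226.0])]
lblue [(4, [314.0, 211.0])]
brown [(3, [223.0, 165.0]), (57, [308.0, 201.0])]
```

Call:
{"api": "servo_tool", "payload": {"moves": [[0,-1,0,0],[0,-3,0,0],[0,-6,0,0],[0,-9,0,0],[1,-12,0,0],[2,-15,0,0],[3,-18,0,0],[4,-21,0,0],[4.7,-24,0,0],[4.7,-26.5,0,0],[4.7,-28,-1,0],[4.7,-29,-3,0],[4.7,-29.4,-5,0],[4.7,-29.4,-7,0],[4.7,-29.4,-8.5,0],[4.7,-29.4,-10,0],[4.7,-29.4,-10.8,0],[4.7,-29.4,-11.2,0],[4.7,-29.4,-11.2,0],[4.7,-29.4,-11.2,0]]}}

```text
time: 18.58
ee_pos: [0.4347, -0.2668, 0.0123]
tcp_rot: [-180.0, 0.0, -178.5]
wrist_force: [0.1, -0.9, -1.3]
opening: 0.0136
grasp_force: 58.7
```

Call:
{"api": "servo_tool", "payload": {"moves": [[0,0,-0.2,0],[0,0,-0.4,0],[0,0,-0.5,0],[0,0,-0.5,0],[0,0,-0.5,0]]}}

```text
time: 19.0
ee_pos: [0.4345, -0.2668, 0.0074]
tcp_rot: [-180.0, 0.0, -178.5]
wrist_force: [-3.5, -0.6, 4.3]
opening: 0.0137
grasp_force: 59.4
```

```bash
python3 - <<'E'
from h import *
o=get_obs(); print(o['ee_pos'],o['wrist_force'],o['torque'])
im=camera('scene'); m=mask(im,*TEAL); c=contour(m); print(cv2.boundingRect(c),c[c[:,0].argmax()],c[c[:,1].argmin()],c[c[:,1].argmax()],'was (432,300),(386,277)')
E
```

```text
[ 0.43450854 -0.26682297  0.0074239 ] [-3.46134126 -0.64119421  4.32802474] [-0.0337184   0.50655786 -0.04414831]
(387, 286, 48, 70) [434 298] [403 286] [398 355] was (432,300),(386,277)
```

Call:
{"api": "servo_tool", "payload": {"moves": [[0,0,0,0],[0,0,0,0],[0,0,0,0]], "claw": 0.818}}

```text
time: 19.3
ee_pos: [0.4344, -0.2668, 0.0071]
tcp_rot: [-180.0, 0.0, -178.5]
wrist_force: [-2.9, -1.5, 6.1]
opening: 0.0157
grasp_force: 11.4
```

Call:
{"api": "servo_tool", "payload": {"moves": [[0,0,0,0],[0,0,0,0],[0,0,0,0],[0,0,0,0]], "claw": 0.5}}

```text
time: 19.63
ee_pos: [0.4343, -0.2664, 0.0065]
tcp_rot: [180.0, -0.0, -178.5]
wrist_force: [0.1, 1.0, 0.3]
opening: 0.0429
grasp_force: 0.0
```

Call:
{"api": "servo_tool", "payload": {"moves": [[0,0,2,0],[0,0,4,0],[0,0,7,0],[0,0,11,0],[0,0,15,0],[0,2,18,0],[0,6,19,0],[0,10,19,0],[0,14,19,0],[0,18,19,0],[0,22,19,0],[0,26,19,0],[0,30,19,0],[0,34,19,0],[0,38,19,0],[0,42,19,0],[0,42,19,0],[0,42,19,0]]}}

```text
time: 21.13
ee_pos: [0.4339, 0.1553, 0.1964]
tcp_rot: [-180.0, -0.0, -178.3]
wrist_force: [-0.3, -0.2, 0.4]
opening: 0.0425
grasp_force: 0.0
```

```bash
python3 - <<'E'
from h import *
o=get_obs(); print(o['time'],o['ee_pos'],o['tcp_rot'],o['wrist_force'],o['q'])
S={n:camera(n) for n in('scene','top')}
for n in S: cv2.imwrite(f'pics/{n}8.png',S[n][:,:,::-1])
c=contour(mask(S['scene'],*TEAL)); print(cv2.boundingRect(c),c[c[:,0].argmax()],c[c[:,1].argmin()],'was (352,277,81,89) (432,300),(386,277)')
T=S['top'][200:295,340:410]; h=cv2.cvtColor(T,cv2.COLOR_RGB2HSV); m=cv2.inRange(h,(80,60,15),(102,255,255)); print('top tray',cv2.boundingRect(m))
for n,(x,y,w,hh) in dict(scene=(262,165,78,70),top=(232,165,64,60)).items():
    h=cv2.cvtColor(S[n],cv2.COLOR_RGB2HSV)
    for nm,lo,hi in[('magenta',(155,80,40),(178,255,255)),('green',(40,60,30),(80,255,255)),('lblue',(90,40,60),(120,255,255)),('brown',(0,80,20),(11,255,120)),('white',(0,0,110),(180,60,255))]:
        m=cv2.inRange(h,lo,hi)[y:y+hh,x:x+w]; k,l,s,c=cv2.connectedComponentsWithStats(m)
        print(n,nm,[(int(a[4]),(b+[x,y]).round().tolist()) for a,b in zip(s[1:],c[1:]) if a[4]>3])
E
```

```text
21.1333 [0.43387798 0.15534373 0.19636082] [-1.79992460e+02 -4.51385602e-02 -1.78250144e+02] [-0.28538518 -0.20491699  0.44362385] [ 1.96946492e+01 -7.33401241e+00 -3.18982174e+00  9.41894566e+01
  6.73373071e-03  1.79447872e+01]
(353, 277, 82, 89) [434 299] [387 277] was (352,277,81,89) (432,300),(386,277)
top tray (13, 13, 39, 76)
scene magenta [(77, [327.0, 177.0]), (8, [294.0, 211.0]), (9, [304.0, 211.0])]
scene green [(52, [315.0, 197.0]), (24, [305.0, 203.0])]
scene lblue [(4, [314.0, 211.0])]
scene brown [(55, [308.0, 201.0])]
scene white [(1411, [287.0, 184.0]), (269, [336.0, 212.0]), (58, [333.0, 186.0]), (19, [311.0, 199.0]), (112, [305.0, 207.0]), (16, [298.0, 212.0])]
top magenta []
top green [(5, [262.0, 176.0]), (4, [264.0, 178.0])]
top lblue []
top brown [(24, [257.0, 181.0])]
top white [(716, [247.0, 201.0]), (374, [288.0, 176.0]), (9, [260.0, 179.0]), (57, [270.0, 184.0]), (26, [253.0, 186.0]), (78, [263.0, 193.0]), (6, [294.0, 205.0])]
```

Call:
{"api": "servo_tool", "payload": {"moves": [[2,2,0,0.04],[4,4,-1,0.04],[6,6,-2,0.04],[8,8,-3,0.04],[10,10,-4,0.04],[10.5,10.6,-5,0.04],[10.5,10.6,-6,0.04],[10.5,10.6,-6,0.04],[10.5,10.6,-6,0.04]], "claw": 0.45}}

```text
time: 21.98
ee_pos: [0.5387, 0.2578, 0.1366]
tcp_rot: [-180.0, -0.1, -176.3]
wrist_force: [-1.3, 0.0, -0.8]
opening: 0.0467
grasp_force: 0.0
```

```bash
python3 - <<'E'
from h import *
def tri(s,t):
    o1,d1=rays('scene',[s]);o2,d2=rays('top',[t]);d1,d2=d1[0],d2[0]
    k=np.linalg.lstsq(np.c_[d1,-d2],o2-o1,rcond=None)[0]; a,b=o1+k[0]*d1,o2+k[1]*d2; return ((a+b)/2).round(4),np.linalg.norm(a-b).round(4)
print(tri((308,201),(257,181)),tri((315,197),(262,177)),tri((305,207),(263,193)))
o=get_obs(); print(o['ee_pos'],o['tcp_rot'])
E
```

```text
(array([0.7017, 0.0454, 0.0278]), np.float64(0.0042)) (array([0.7097, 0.0315, 0.0414]), np.float64(0.0037)) (array([0.6653, 0.0285, 0.0432]), np.float64(0.0045))
[0.53865132 0.25776434 0.13664243] [-1.79967041e+02 -6.51789940e-02 -1.76288344e+02]
```

Call:
{"api": "servo_tool", "payload": {"moves": [[0,0.3,-1.5,0],[0,0.3,-3,0],[0,0.3,-4.5,0],[0,0.3,-5.5,0],[0,0.3,-6.2,0],[0,0.3,-6.4,0],[0,0.3,-6.4,0],[0,0.3,-6.4,0]]}}

```text
time: 22.65
ee_pos: [0.5396, 0.2624, 0.0738]
tcp_rot: [180.0, 0.1, -176.2]
wrist_force: [0.0, -0.2, -0.1]
opening: 0.0467
grasp_force: 0.0
```

Call:
{"api": "servo_tool", "payload": {"moves": [[0,0,0,0],[0,0,0,0],[0,0,0,0],[0,0,0,0],[0,0,0,0]], "claw": 1, "force": 50}}

```text
time: 23.07
ee_pos: [0.5394, 0.2626, 0.0731]
tcp_rot: [180.0, 0.0, -176.2]
wrist_force: [-1.4, 0.4, 1.7]
opening: 0.0
grasp_force: 1.0
```

```bash
python3 - <<'E'
from h import *
a=camera('scene'); b=camera('top'); o=get_obs(); print(o['ee_pos'],o['wrist_force'])
x,y=150,130; e=o['ee_pos']; print('tip px in crop',((pr('scene',[e,e+[0,0,.01],e+[0,0,.02]])-[x,y])*5).round())
C=np.array([.5625,.2628,.055]); R=Ro.from_euler('ZY',[np.radians(3.8),np.radians(-35)])
F=C+R.apply([[s*.022,t*.007,.046] for s in(-1,1) for t in(-1,1)]); print('fin top corners',((pr('scene',F)-[x,y])*5).round().tolist())
cv2.imwrite('pics/l1.png',np.hstack([cv2.resize(a[y:y+110,x:x+90],(450,550),interpolation=cv2.INTER_CUBIC),cv2.resize(b[180:290,130:200],(350,550),interpolation=cv2.INTER_CUBIC)])[:,:,::-1])
P=cv2.boundingRect(contour(mask(a[140:230,140:240],(100,120,40),(130,255,255)))); print(P,'was 24,15,59,61')
E
```

```text
[0.53942592 0.26259098 0.07305598] [0.29597763 0.19157415 2.2978031 ]
tip px in crop [[187. 278.]
 [184. 260.]
 [181. 243.]]
fin top corners [[167.0, 297.0], [143.0, 286.0], [214.0, 210.0], [190.0, 200.0]]
(24, 16, 59, 60) was 24,15,59,61
```

View pics/l1.png

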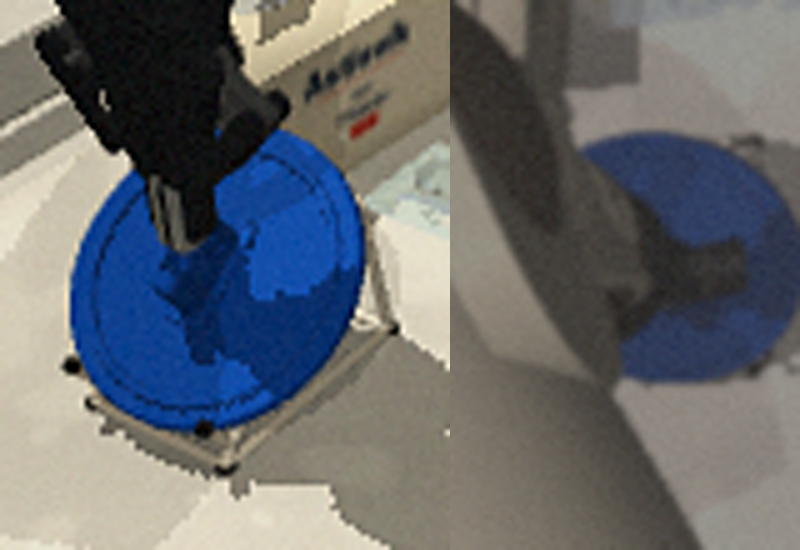

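Call:
{"api": "servo_tool", "payload": {"moves": [[0,-0.1,1.5,0],[0,-0.1,3,0],[0,-0.1,3,0],[0,-0.1,3,0],[0,-0.1,3,0],[0,-0.1,3,0]], "claw": 0.6}}

```text
time: 23.67
ee_pos: [0.5389, 0.2612, 0.1017]
tcp_rot: [-180.0, -0.1, -176.2]
wrist_force: [-0.3, 0.5, 0.7]
opening: 0.0343
grasp_force: 0.0
```

Call:
{"api": "servo_tool", "payload": {"moves": [[0,0,-1.5,0],[0,0,-3,0],[0,0,-3.8,0],[0,0,-4.1,0],[0,0,-4.1,0],[0,0,-4.1,0]]}}

```text
time: 24.17
ee_pos: [0.5394, 0.2615, 0.0621]
tcp_rot: [180.0, 0.0, -176.2]
wrist_force: [-0.8, 0.8, 0.8]
opening: 0.034
grasp_force: 0.0
```

Call:
{"api": "servo_tool", "payload": {"moves": [[0,0,0,0],[0,0,0,0],[0,0,0,0],[0,0,0,0]], "claw": 1, "force": 40}}

```text
time: 24.5
ee_pos: [0.5398, 0.2622, 0.0628]
tcp_rot: [179.9, 0.1, -176.2]
wrist_force: [0.2, 5.0, 4.1]
opening: 0.0128
grasp_force: 38.4
```

Call:
{"api": "servo_tool", "payload": {"moves": [[0,0,0,0],[0,0,0,0],[0,0,0,0]], "claw": 0.6}}

```text
time: 24.75
ee_pos: [0.5391, 0.261, 0.0614]
tcp_rot: [-180.0, -0.0, -176.2]
wrist_force: [-0.3, 1.1, 0.3]
opening: 0.0341
grasp_force: 0.0
```

Call:
{"api": "servo_tool", "payload": {"moves": [[0,0,-0.3,0],[0,0,-0.6,0],[0,0,-0.6,0],[0,0,-0.6,0]]}}

```text
time: 25.08
ee_pos: [0.5391, 0.2612, 0.0553]
tcp_rot: [-180.0, -0.0, -176.2]
wrist_force: [-0.2, 0.3, 0.3]
opening: 0.0341
grasp_force: 0.0
```

Call:
{"api": "servo_tool", "payload": {"moves": [[0,0,0,0],[0,0,0,0],[0,0,0,0],[0,0,0,0]], "claw": 1, "force": 60}}

```text
time: 25.42
ee_pos: [0.5396, 0.2617, 0.0561]
tcp_rot: [180.0, 0.0, -176.2]
wrist_force: [0.7, 1.7, 0.7]
opening: 0.0126
grasp_force: 58.9
```

Call:
{"api": "servo_tool", "payload": {"moves": [[-0.3,0,0.4,0],[-0.6,0,0.8,0],[-1.2,-0.1,1.6,0],[-1.7,-0.1,2.5,0],[-2.3,-0.2,3.3,0],[-2.9,-0.2,4.1,0],[-3.4,-0.2,4.9,0],[-3.4,-0.2,6.5,0],[-3.4,-0.2,8.5,0],[-3.4,-0.2,10,0],[-3.4,-0.2,10.5,0],[-3.4,-0.2,10.5,0]]}}

```text
time: 26.42
ee_pos: [0.5057, 0.2598, 0.1626]
tcp_rot: [179.9, 0.1, -176.2]
wrist_force: [0.2, -0.1, -0.9]
opening: 0.0122
grasp_force: 58.7
```

```bash
cat > lid.py <<'E'
from h import *
o=get_obs(); print(o['time'],o['ee_pos'],o['wrist_force'],o['torque'],o['opening'],o['grasp_force'])
a=camera('scene'); b=camera('top'); cv2.imwrite('pics/l2.png',a[:,:,::-1])
P={}
for n,i in(('scene',a),('top',b)):
    c=contour(mask(i,(100,100,30) if n=='top' else(104,140,60),(130,255,255))); P[n]=cv2.convexHull(c)[:,0]; print(n,cv2.boundingRect(c),cv2.contourArea(c),'ell',[np.round(v,1).tolist() if np.ndim(v) else round(v,1) for v in cv2.fitEllipse(c)])
E
python3 lid.py; python3 - <<'E'
from h import *
S=cv2.imread('pics/scene0.png')[:,:,::-1].copy();T=cv2.imread('pics/top0.png')[:,:,::-1].copy()
for n,i,(x,y,w,h) in(('scene',S,(310,130,40,40)),('top',T,(240,125,40,45))):
    m=cv2.inRange(cv2.cvtColor(i,cv2.COLOR_RGB2HSV),(155,70,60),(179,255,255))[y:y+h,x:x+w]; ys,xs=np.nonzero(m); k,l,s,c=cv2.connectedComponentsWithStats(m); print(n,[(a[4],b+[x,y]) for a,b in zip(s[1:],c[1:]) if a[4]>5])
    px=[(a[4],b+[x,y]) for a,b in zip(s[1:],c[1:]) if a[4]>5]; px=max(px,key=lambda t:t[0])[1]; print(onz(n,[px],.145))
E
```

```text
26.4167 [0.50569616 0.25975212 0.16256286] [ 0.23511839 -0.11180848 -0.87991829] [-0.00371729 -0.05262611 -0.04622161] 0.012180597058237416 58.74261709861457
scene (147, 122, 64, 65) 2449.0 ell [[179.7, 156.4], [52.5, 69.8], 52.8]
top (143, 214, 53, 53) 1241.5 ell [[167.4, 239.2], [49.4, 52.9], 142.7]
scene [(np.int32(154), array([328.56493506, 149.02597403]))]
[[0.76157527 0.03271611 0.145     ]]
top [(np.int32(58), array([257.22413793, 144.63793103]))]
[[0.76845006 0.04221095 0.145     ]]
```

Call:
{"api": "servo_tool", "payload": {"moves": [[0.3,-0.7,0,0],[1,-2,0,0],[2,-4,0,0],[3.2,-6.2,0,0],[4.4,-8.5,0,0],[5.6,-11,0,0],[6.8,-13.3,0,0],[8,-15.6,0,0],[9.1,-17.8,0,0],[10.1,-19.7,0,0],[11,-21.4,0,0],[11.5,-22.4,0,0],[11.8,-23,0,0],[11.8,-23,0,0],[11.8,-23,0,0],[11.8,-23,0,0]]}}

```text
time: 27.85
ee_pos: [0.623, 0.0303, 0.1607]
tcp_rot: [180.0, -0.0, -176.2]
wrist_force: [0.4, 0.4, -0.9]
opening: 0.0123
grasp_force: 58.7
```

```bash
cat >> lid.py <<'E'
def res(v,ns=('scene',)):
    r=[]; N=Ro.from_euler('ZY',[v[3],-v[4]]).apply([0,0,1]); C=v[:3]
    for n in ns:
        oo,d=rays(n,P[n]); q=oo+d*(((C-oo)@N)/(d@N))[:,None]; r.append(np.linalg.norm(q-C,axis=1)-.075)
    return np.concatenate(r)
e=o['ee_pos']
# yaw fixed 3.8 deg, y from tool; top-disc centre = pivot -27mm along N
for piv in(.030,):
  for ns in(('scene',),('scene','top')):
    def f(w,ns=ns):
        t=w[0]; N=Ro.from_euler('ZY',[np.radians(3.8),-t]).apply([0,0,1]); G=e+[w[1],w[2],piv]
        return res([*(G-.027*N),np.radians(3.8),t],ns)
    b=least_squares(f,[.5,0,0],loss='soft_l1',f_scale=.002); print(ns,'tilt',np.degrees(b.x[0]),'dxy',b.x[1:],'rms',np.sqrt(np.mean(b.fun**2)))
E
python3 lid.py
```

```text
27.85 [0.62295656 0.03025185 0.16071592] [ 0.35718043  0.40337888 -0.88224978] [-0.00533713  0.06121832  0.02242731] 0.012333057253883029 58.68502469267696
scene (264, 139, 71, 62) 2701.5 ell [[299.7, 170.9], [56.7, 72.4], 71.2]
top (383, 125, 18, 18) 118.0 ell [[390.8, 134.1], [13.2, 20.6], 148.8]
('scene',) tilt 34.16925124584959 dxy [ 0.00568894 -0.00100038] rms 0.0006818033915012252
('scene', 'top') tilt 47.83644597780894 dxy [-0.00434657 -0.00597153] rms 0.12378724226691254
```

Call:
{"api": "servo_tool", "payload": {"moves": [[0.1,0,0,0],[0.1,0,0,0]], "claw": 0.84, "force": 20}}

```text
time: 28.12
ee_pos: [0.6243, 0.03, 0.1609]
tcp_rot: [180.0, 0.0, -176.2]
wrist_force: [-0.5, 0.3, -1.8]
opening: 0.0137
grasp_force: 10.7
```

Call:
{"api": "servo_tool", "payload": {"moves": [[0,0,-0.6,0],[0,0,-1.2,0],[0,0,-1.8,0],[0,0,-2.3,0],[0,0,-2.7,0],[0,0,-3,0],[0,0,-3.2,0],[0,0,-3.2,0]]}}

```text
time: 28.78
ee_pos: [0.6241, 0.0294, 0.1283]
tcp_rot: [-180.0, -0.0, -176.2]
wrist_force: [0.2, -0.4, -0.7]
opening: 0.0134
grasp_force: 10.7
```

Call:
{"api": "servo_tool", "payload": {"moves": [[0,0,-0.2,0],[0,0,-0.4,0],[0,0,-0.6,0],[0,0,-0.7,0],[0,0,-0.7,0]]}}

```text
time: 29.2
ee_pos: [0.6243, 0.0294, 0.1217]
tcp_rot: [-180.0, -0.0, -176.2]
wrist_force: [0.2, 0.8, 0.8]
opening: 0.014
grasp_force: 10.4
```

```bash
python3 lid.py | grep -v "top'"
```

```text
29.2 [0.62425057 0.02941539 0.12171523] [0.23137885 0.79888913 0.81778438] [0.03711186 0.16058202 0.02414469] 0.014029534745077062 10.43633982539177
scene (265, 155, 69, 60) 2544.0 ell [[299.8, 186.3], [54.9, 70.8], 73.3]
top (382, 125, 19, 18) 119.0 ell [[390.7, 134.0], [13.4, 20.4], 147.2]
('scene',) tilt 32.43094561985527 dxy [ 0.00573861 -0.00130992] rms 0.00043935787994746816
```

Call:
{"api": "servo_tool", "payload": {"moves": [[0.3,0,-0.2,0],[0.6,0,-0.45,0],[0.9,0.1,-0.7,0],[1.2,0.1,-1,0],[1.5,0.1,-1.3,0],[1.8,0.2,-1.6,0],[1.8,0.2,-1.6,0],[1.8,0.2,-1.6,0]]}}

```text
time: 29.97
ee_pos: [0.6422, 0.0315, 0.1051]
tcp_rot: [180.0, -0.1, -176.2]
wrist_force: [0.3, -0.2, -1.7]
opening: 0.0137
grasp_force: 10.1
```

```bash
python3 lid.py | grep -v "top'"
```

```text
29.9667 [0.64218952 0.03148103 0.1051269 ] [ 0.33600159 -0.15695751 -1.71573018] [-0.01575488 -0.01120908 -0.00105439] 0.0137039418187334 10.149650126695633
scene (267, 164, 69, 52) 2388.5 ell [[300.8, 190.6], [48.2, 71.2], 82.6]
top (382, 125, 19, 18) 117.5 ell [[390.7, 134.0], [13.3, 20.5], 145.6]
('scene',) tilt 14.709934110867954 dxy [ 0.00339825 -0.00202883] rms 0.00046494808216574244
```

Call:
{"api": "servo_tool", "payload": {"moves": [[0.3,0,-0.35,0],[0.55,0,-0.7,0],[0.8,0,-1.1,0],[0.9,0,-1.3,0],[1,0,-1.5,0],[1,0,-1.5,0],[1,0,-1.5,0]]}}

```text
time: 30.65
ee_pos: [0.6522, 0.0314, 0.0905]
tcp_rot: [-180.0, -0.0, -176.2]
wrist_force: [0.4, 0.5, -1.6]
opening: 0.0138
grasp_force: 10.1
```

```bash
python3 lid.py | grep -v "top'"
```

```text
30.65 [0.65217495 0.03136891 0.09050261] [ 0.35612787  0.45366186 -1.61511938] [0.00065511 0.03842451 0.05502812] 0.013838495525676299 10.142156481742859
scene (268, 171, 69, 45) 2101.5 ell [[301.4, 194.7], [41.3, 70.6], 90.5]
top (382, 125, 19, 18) 117.0 ell [[390.7, 133.9], [13.4, 20.3], 145.2]
('scene',) tilt 2.2088413539293175 dxy [ 0.00190789 -0.00217493] rms 0.0004536573807991128
```

Call:
{"api": "servo_tool", "payload": {"moves": [[0.1,0,-0.2,0],[0.1,0,-0.4,0],[0.1,0,-0.4,0],[0.1,0,-0.4,0]]}}

```text
time: 31.08
ee_pos: [0.6537, 0.0314, 0.0883]
tcp_rot: [-180.0, 0.1, -176.2]
wrist_force: [-2.1, 0.8, 8.7]
opening: 0.0138
grasp_force: 11.3
```

```bash
python3 lid.py | grep -v "top'"
```

```text
31.0833 [0.65371464 0.03142864 0.08830104] [-2.10294961  0.81095068  8.65197415] [-0.00330204  0.42061797 -0.03186151] 0.013819753987389362 11.273892670869827
scene (268, 173, 69, 43) 2056.0 ell [[301.6, 195.2], [40.2, 70.7], 91.1]
top (382, 125, 19, 18) 122.0 ell [[390.7, 133.9], [13.5, 20.2], 144.9]
('scene',) tilt 0.8548950675554405 dxy [ 0.00203443 -0.0021417 ] rms 0.0006932106001588949
```

Call:
{"api": "servo_tool", "payload": {"moves": [[0,0,0,0],[0,0,0,0],[0,0,0,0],[0,0,0,0]], "claw": 0.6}}

```text
time: 31.52
ee_pos: [0.6532, 0.0314, 0.0864]
tcp_rot: [-180.0, -0.0, -176.2]
wrist_force: [-0.7, 0.2, -0.6]
opening: 0.0342
grasp_force: 0.0
```

Call:
{"api": "servo_tool", "payload": {"moves": [[0,0,1,0],[0,0,3,0],[0,0,6,0],[0,0,9,0],[-3,0,11,0],[-7,0,12,0],[-11,0,12,0],[-15,0,12,0],[-19,-3,12,0],[-22,-6,12,0],[-24,-10,12,0],[-24,-14,12,0],[-24,-18,12,0],[-24,-18,12,0],[-24,-18,12,0]]}}

```text
time: 32.77
ee_pos: [0.4129, -0.1508, 0.2074]
tcp_rot: [-180.0, 0.0, -176.5]
wrist_force: [0.0, 0.1, -0.8]
opening: 0.0345
grasp_force: 0.0
```

```bash
cat > fin.py <<'E'
exec(open('lid.py').read().split('e=o[')[0])
P['top']=cv2.convexHull(contour(mask(b[140:250,220:310],(100,90,25),(130,255,255)))+[220,140])[:,0]
for n in P:
    f=lambda w:res([w[0],w[1],w[2] if n=='scene' else .093,np.radians(3.8),w[3] if n=='scene' else 0],(n,))
    r=least_squares(f,[.65,.03,.093,0.],loss='soft_l1',f_scale=.002); print(n,r.x,np.degrees(r.x[3]),np.sqrt(np.mean(r.fun**2)))
    q=onz(n,P[n],.093); g=least_squares(lambda v:np.hypot(q[:,0]-v[0],q[:,1]-v[1])-v[2],[.65,.03,.075]); print(n,'level circle',g.x)
E
python3 fin.py
```

```text
32.7667 [ 0.41289401 -0.15078994  0.20744261] [ 7.10457370e-04  1.28691092e-01 -7.75731884e-01] [ 0.02023483 -0.0628754   0.01835833] 0.034500840940843755 0.0
scene (467, 186, 19, 26) 267.5 ell [[476.4, 199.7], [15.7, 27.5], 16.0]
top (234, 165, 57, 56) 2362.5 ell [[262.1, 192.5], [54.4, 55.4], 87.4]
scene [-0.06563112 -0.55019303  0.80204057 -0.11297519] -6.473001654598288 2.471390204344265e-13
scene level circle [ 0.86365358 -0.28074547  0.03794   ]
top [0.6573484  0.03132605 0.093      0.        ] 0.0 0.0019261981082013167
top level circle [0.65659197 0.03138912 0.07308767]
```

Call:
{"api": "servo_tool", "payload": {"moves": [[0,3,0,0],[0,7,0,0],[0,11,0,0],[0,15,0,0],[-1,19,0,0],[-2,23,0,0],[-4,27,0,0],[-6,31,0,0],[-8,35,0,0],[-10,38,0,0],[-12,41,0,0],[-14,44,0,0],[-16,47,0,0],[-18,50,0,0],[-18,50,0,0],[-18,50,0,0]]}}

```text
time: 34.2
ee_pos: [0.2308, 0.3532, 0.2068]
tcp_rot: [-180.0, -0.0, -175.8]
wrist_force: [-0.4, -0.3, 0.0]
opening: 0.0341
grasp_force: 0.0
```

```bash
python3 fin.py; python3 - <<'E'
from h import *
a=camera('scene'); c=contour(mask(a[140:240,240:360],YEL[0],YEL[1]))+[240,140]; print('yellow',cv2.boundingRect(c)); 
c=contour(mask(a,*TEAL)); print('tray',cv2.boundingRect(c))
E
```

```text
34.2 [0.23081331 0.35315797 0.20675552] [-0.38626034 -0.27709385  0.02265631] [-0.03599041 -0.05880038 -0.03160594] 0.03410165251632025 0.0
scene (268, 172, 69, 44) 2346.5 ell [[301.8, 193.4], [43.6, 68.5], 90.7]
top (234, 165, 57, 56) 2372.0 ell [[262.2, 192.5], [54.7, 55.3], 100.6]
scene [0.65903071 0.03130339 0.08851394 0.0215913 ] 1.2370903067451513 0.0003767352314098833
scene level circle [0.65462989 0.02817001 0.07532172]
top [0.65670997 0.03075327 0.093      0.        ] 0.0 0.0017122526689117938
top level circle [0.6566225  0.03122138 0.07333212]
yellow (269, 202, 63, 38)
tray (353, 276, 82, 90)
```

```bash
python3 -c "
from workcell import *
print(job_done())"
```

```text
the job is handed in; nothing more can be done
None
```

I handed the job in at about 34 s. By my camera and force checks, all three vials are in the pot, the tray is back flat in its place, and the lid is seated within about 3 mm of centre and 1.2° of level; the hand-in gave no verdict.

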